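# Pass the flat gauge under the chute bridge

### The arm

A 6-joint arm with a two-finger parallel gripper is mounted at the origin on the work surface. World frame = base frame: x ahead of the robot, y to its left, z up, the work surface at z = 0. Lengths are in m, angles in degrees, forces in N, time in s.
With the tool pointing down it reaches from about 0.375 to 0.9 m from the base axis. Payload 3.1 kg.
Tool frame: the origin (TCP) lies midway between the tips of the shut fingers; the grasp point (between the pads) lies 19 mm behind it (grasp_offset is the z of the grasp point in the tool frame, in m); z points along the fingers, y is the line along which they close (so a half turn about z gives the same grasp; the last joint's range is limited). The gripper opens to 85 mm and grips with 20 to 120 N. Pads are 22 mm wide; open, the fingers measure 114 mm over their backs; the gripper's body (76 mm by 85 mm) begins 54 mm behind the grasp point. The pads swing forward as they close: fully open they stand 13 mm farther back than shut.
Start: joints at [-75.602, 30.224, 82.088, -0, 67.689, -10.227], TCP at [0.26, -0.568, 0.231] pointing down, gripper open.
Joint ranges: [-176.69, 176.69], [-43.24, 126.21], [12.49, 139.97], [-82, 262], [0, 151.66], [-163.58, 163.58]. Speed limits (degrees/s): [159.86, 159.86, 180, 180, 180, 180].

### API

Orientations are given as a 3x3 rotation matrix whose columns are the frame's x, y, z axes.
In Python, from cell import * gives the robot as it stands. The module is installed in compiled form; this text tells all that it offers.
- The arm moves only by the tool jog_arm, never from a script. Its argument "commands" is a list of rows, each an object of numbers: "ax", "ay", "az": the turn, a rotation vector about the tool's x, y, z in degrees; "x", "y", "z": the shift along the tool's x, y, z in mm; "fingers": the finger opening in mm, from 0 to 85.4. In form: [{"ax": .., "ay": .., "az": .., "x": .., "y": .., "z": .., "fingers": ..}, ...]. A call has 1 to 10 rows; each row is the pose to reach, as a shift and turn from the pose commanded when the call began, along the tool's axes at that moment; what a row does not reach only later rows make up. A row lasts 1/12 s, in which the tool goes at most 41.7 mm and 7.16 degrees, less where a joint would pass 70% of its speed; a pose out of reach is approached as far as the arm can. A call with a gripper value outside its range is refused whole. The fingers move at their own pace and stop on an object; the grip force is fixed at half the most. Time passes only in rows, so rows that repeat a pose let the fingers close. It gives the time, the measured TCP pose, the force, the opening and the grip force at its end, in the units of the state.
- read_state(): the state, without advancing time (a new reading comes with each control period).
- capture(name): name is "side" or "top" or "wrist"; returns a dict with "img" (384x512x3 uint8, red, green, blue), "range_z" (384x512 float32, m along the optical axis (not along the pixel's ray), 0 where there is no reading), "mtx" (3x3 intrinsics, pixels), "extrinsics" (4x4, takes a point from camera to world coordinates); the wrist camera has in their place "hand_eye" (4x4, takes a point from camera to tool coordinates, whose origin is the TCP and whose axes are the flange's). Camera axes: x right, y up, looking along -z (the intrinsics and any distortion apply to the point x, -y, -z); pixel columns grow to the right and rows downward; lengths in m; the calibration is good to about 2 mm. The wrist camera is an equidistant fisheye: a pixel r from the principal point sees the ray r / f radians off the axis. A picture is of the moment at which its call begins: read the wrist's pose just before it.
- sign_off(): hands the job in; it is judged then, once.
The state is a dict: "t": time; "q": joint angles; "joint_vel": joint speeds; "joint_efforts": joint torques, N m; "eef_pos": TCP position; "tcp_rot": TCP orientation; "wrist_force": force on the tool from outside, world axes, zero at the start; "torque": the same for the moment, N m; "finger_gap": opening from 0.0 (shut) to 1.0 (fully open); "gripper_force": force on a finger pad.
Only numpy, scipy, OpenCV 4.12 (cv2) and the standard library are available. Lean on these libraries where they do the work, as an engineer would, in place of code of your own. Each camera call takes 0.05 s, during which the arm holds its last target. There are 200 camera calls.

### The job

Check the headroom of the chute's bridge: push the flat gauge plate along the counter, nose first between the bridge's feet and on under the bridge, until its nose is fully home and square against the stop block behind. Only push it with the fingers and keep it flat on the counter all the way: never lift or tip it. Leave the other things on the counter where they are, and finish with the hand clear of everything.

Things in the scene. Friction and masses are not known exactly. Their poses are not given: they have to be found in the camera images.
- gauge: loose plain aluminium gauge plate, 170 long x 110 wide x 10 thick, about 0.5 kg, flat on the counter. Origin: centre of its underside; x along the length to the nose, z up. Nose edge at x = +85, tail at -85, long sides at y = +-55. A 12 x 30 hanging slot near the tail marks that end. It starts in front of the bridge, nose roughly towards it, a little off line and turned
- chute: fixed galvanized tin chute, its head on a low dark steel bridge. Origin: counter level, middle of the bridge opening, in its front face (where the gauge starts). x level along the slide direction, under the bridge and on to the crate; y across, z up. Opening 122 wide (feet at y = +-61 to +-86), 14 high; bridge 40 deep (x = 0 to 40). Chute head 155 wide, from x = -6, up to 120 high
- stop_face (a point): foot of the front face of the fixed wooden stop block behind the bridge, 80 behind the bridge's front face (chute x = 80), at the middle, counter level; block 140 wide, 24 high. With the gauge home its nose touches this face, and its tail edge stands 90 out of the bridge's front face
- ring: bystander: brass centring ring, 104 across, 20 high, lying flat with the black wood on it; origin centre of underside
- wood: bystander: black lignum wood (bowl), 120 across, resting in the brass ring; origin at its lowest point as it starts
- coaster: bystander: small wooden ring, 56 across, 12 high, carrying the jack; origin centre of underside
- jack: bystander: white porcelain ball with a chip, 63 across, on the coaster; origin at its lowest point as it starts
- weight: bystander: cast iron weight with a knob, 68 across, 70 high; origin centre of underside
- level: bystander: aluminium spirit level, 220 x 22 x 40 high; origin centre of underside, x along its length
- mug: bystander: white mug, 76 across, 85 high, handle towards its +y; origin centre of underside
Not all that is in view belongs to the job. Of the things shaped like the gauge, the aluminium one is meant.

How it is judged:
By the outcome, as a careful person would: the job done as asked, in the order asked, and still so for the second after the job is handed in, with the robot touching nothing.
It also fails if it takes over 72 s, if anything falls off the work surface, if the arm or the gripper's body presses on something with over 40 N, if the wrist force passes 120 N, or if a joint passes its speed limit or range.

## Working session

There is one attempt and no reset: what is moved stays moved. The work goes in short steps, Python scripts to look and compute and a tool call to move; the robot and the scene stay as the last step left them, time stands still between calls to the robot, and variables do not carry over. Pictures are saved under pics/ and viewed, at most 10 in all, crops included, and the job is handed in when it is done.

Besides the shell and the picture viewer there is one more tool, called after "Emit:" as a command line: name --argument value ..., lists and objects as JSON in quotes. jog_arm: Moves the arm, as the interface text tells. Its arguments: {"type":"object","properties":{"commands":{"type":"array"}},"required":["commands"]}

```bash
mkdir -p pics
cat > h.py <<'E'
from cell import *
import numpy as np, cv2
def world(c,u,v,z=None):
    "pixel -> world by range, or by plane at height z"
    K=c["mtx"];E=c["extrinsics"]
    u=np.asarray(u,float);v=np.asarray(v,float)
    d=np.stack([(u-K[0,2])/K[0,0],-(v-K[1,2])/K[1,1],-np.ones_like(u)],-1)
    if z is None: d=d*c["range_z"][v.astype(int),u.astype(int)][...,None]; return d@E[:3,:3].T+E[:3,3]
    w=d@E[:3,:3].T; s=(z-E[2,3])/w[...,2]
    return w*s[...,None]+E[:3,3]
def save(n,im): cv2.imwrite("pics/"+n,im[...,::-1])
E
python3 - <<'E'
from h import *
s=read_state();print(s["t"],s["eef_pos"],s["tcp_rot"],s["finger_gap"])
for n in("top","side"):
    c=capture(n);np.save(n+".npy",c,allow_pickle=True)
    print({k:(v.shape if k in("img","range_z") else v.round(3).tolist()) if hasattr(v,'shape') else v for k,v in c.items()})
    save(n+"0.png",cv2.resize(c["img"],(768,576),interpolation=cv2.INTER_CUBIC))
E
```

```text
0.0 [ 0.26026481 -0.56743352  0.23032442] [[ 9.09046857e-01  4.16693534e-01 -5.57934030e-04]
 [ 4.16693734e-01 -9.09044442e-01  2.12923958e-03]
 [ 3.80053538e-04 -2.16806617e-03 -9.99997578e-01]] 1.0026591969551055
{'img': (384, 512, 3), 'range_z': (384, 512), 'mtx': [[389.562, 0.0, 255.875], [0.0, 389.562, 187.432], [0.0, 0.0, 1.0]], 'extrinsics': [[-0.025, 0.982, -0.186, 0.354], [-1.0, -0.026, -0.002, 0.097], [-0.007, 0.186, 0.983, 0.955], [0.0, 0.0, 0.0, 1.0]]}
{'img': (384, 512, 3), 'range_z': (384, 512), 'mtx': [[400.812, 0.0, 253.664], [0.0, 400.812, 190.464], [0.0, 0.0, 1.0]], 'extrinsics': [[-0.976, 0.106, -0.19, 0.358], [-0.217, -0.546, 0.809, 0.919], [-0.017, 0.831, 0.556, 0.598], [0.0, 0.0, 0.0, 1.0]]}
```

View pics/top0.png

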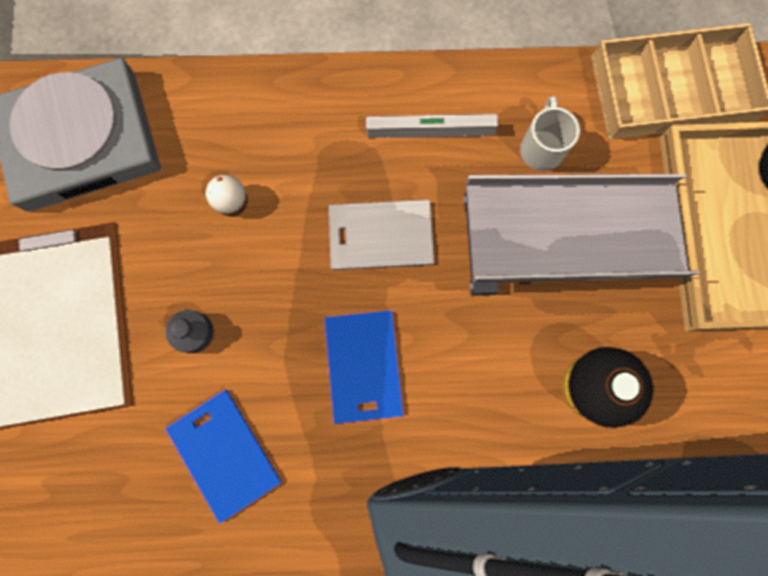

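View pics/side0.png

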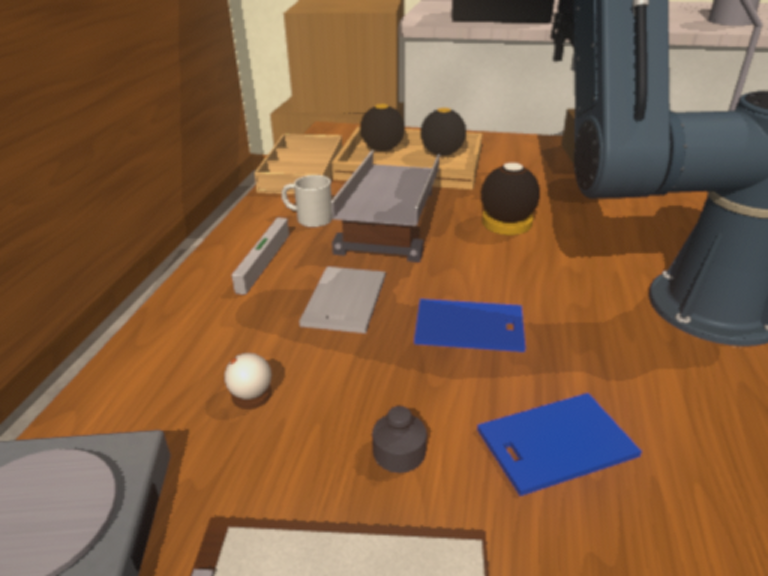

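Candidates shaped like the gauge, in top0: the bare grey plate at (382,235), and blue plates at (365,367) and (223,455). The grey aluminium one fits, since it lies in front of the bridge (feet at about (484,287) and (470,180)) with its slot at the far end. In side0 the bridge front with its feet spans (338,245) to (420,252). I'll confirm this in a crop and measure.

Run:
```python
from h import *
c=np.load("top.npy",allow_pickle=True).item(); s=np.load("side.npy",allow_pickle=True).item()
a=cv2.resize(c["img"][110:215,200:350],(600,420),interpolation=cv2.INTER_CUBIC)
b=cv2.resize(s["img"][130:235,190:300],(440,420),interpolation=cv2.INTER_CUBIC)
save("crop1.png",cv2.resize(np.hstack([a,b]),(800,323)))
# gauge: grey low-saturation pixels in the region
hsv=cv2.cvtColor(c["img"],cv2.COLOR_RGB2HSV)
m=np.zeros((384,512),np.uint8); m[125:188,210:296]=(hsv[125:188,210:296,1]<70)
n,l,st,_=cv2.connectedComponentsWithStats(m); k=1+st[1:,4].argmax(); m=(l==k).astype(np.uint8); print(st[k])
ct=max(cv2.findContours(m,0,cv2.CHAIN_APPROX_NONE)[0],key=len)[:,0]
r=cv2.boundingRect(ct);W=world(c,ct[:,0],ct[:,1],0.010)[:,:2]
print("gauge rect",cv2.minAreaRect((W*1000).astype(np.float32)))
v,u=np.nonzero(m);P=world(c,u,v,.01);print("area centroid",P.mean(0),"range z",np.median(world(c,u,v)[:,2]))
# clouds: bridge front face from side
v,u=np.mgrid[130:190,210:300].reshape(2,-1);P=world(s,u,v)
np.save("sidep.npy",np.c_[u,v,P])
K=(P[:,2]>.012)&(P[:,2]<.06)
print(P[K].round(3)[::25].tolist())
```

```text
[ 219  134   70   46 2870]
gauge rect ((613.5980224609375, 102.88544464111328), (111.18238830566406, 170.95101928710938), 1.577287197113037)
area centroid [0.61306202 0.10198848 0.01      ] range z 0.009301682612901485
[[0.723, -0.179, 0.059], [0.726, -0.164, 0.052], [0.722, -0.181, 0.037], [0.738, -0.149, 0.041], [0.731, -0.155, 0.031], [0.725, -0.166, 0.02], [0.738, -0.152, 0.015], [0.625, -0.049, 0.06], [0.614, -0.049, 0.057], [0.64, -0.048, 0.052], [0.568, -0.051, 0.057], [0.643, -0.05, 0.047], [0.571, -0.053, 0.053], [0.655, -0.05, 0.043], [0.579, -0.05, 0.051], [0.676, -0.067, 0.028], [0.597, -0.05, 0.046], [0.529, -0.077, 0.038], [0.602, -0.05, 0.042], [0.531, -0.053, 0.048], [0.608, -0.047, 0.04], [0.536, -0.05, 0.045], [0.632, -0.05, 0.032], [0.559, -0.049, 0.04], [0.665, -0.048, 0.026], [0.591, -0.051, 0.032], [0.52, -0.072, 0.028], [0.619, -0.045, 0.03], [0.548, -0.05, 0.034], [0.652, -0.045, 0.023], [0.579, -0.05, 0.028], [0.51, -0.064, 0.028], [0.608, -0.045, 0.025], [0.536, -0.049, 0.03], [0.641, -0.048, 0.016], [0.567, -0.047, 0.024], [0.667, -0.041, 0.014], [0.587, -0.046, 0.02], [0.515, -0.046, 0.027], [0.558, -0.046, 0.02], [0.564, -0.044, 0.016], [0.535, -0.043, 0.017], [0.605, 0.069, 0.013]]
```

View pics/crop1.png

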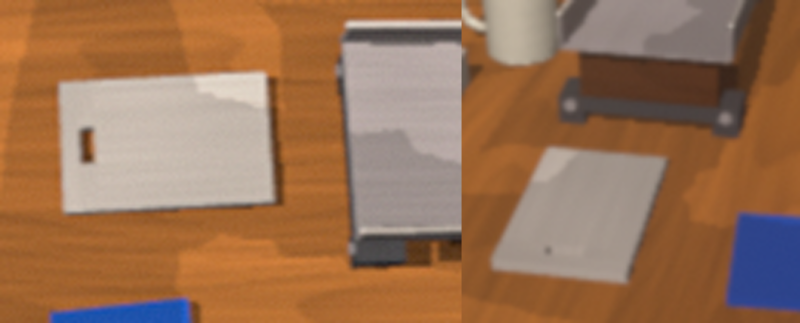

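The crop confirms it: bare aluminium plate, slot at the left (far) end, nose towards the dark-footed bridge. Next is the chute pose.

Run:
```python
from h import *
c=np.load("top.npy",allow_pickle=True).item(); s=np.load("side.npy",allow_pickle=True).item()
# bridge front face, side view: dark pixels
hsv=cv2.cvtColor(s["img"],cv2.COLOR_RGB2HSV)
v,u=np.mgrid[140:185,205:300].reshape(2,-1);P=world(s,u,v);H=hsv[v,u]
k=(H[:,2]<100)&(H[:,1]<110)&(P[:,1]>-.064)&(P[:,1]<-.03)&(P[:,2]>.003)&(P[:,2]<.05)&(abs(P[:,0]-.6)<.12)
Q=P[k];f=np.polyfit(Q[:,0],Q[:,1],1);
for _ in range(4):
    r=Q[:,1]-np.polyval(f,Q[:,0]);g=abs(r)<2*r.std();f=np.polyfit(Q[g,0],Q[g,1],1)
print("front y=",f,"deg",np.degrees(np.arctan(f[0])),len(Q),"x ext",np.percentile(Q[:,0],[0,1,99,100]),"z",Q[:,2].min(),Q[:,2].max(),"y",np.median(Q[:,1]))
for z0 in(.005,.012,.018,.025):
    q=Q[abs(Q[:,2]-z0)<.003]; print(z0,len(q),q[:,0].min() if len(q) else 0,q[:,0].max() if len(q) else 0,np.median(q[:,1]))
# chute rims in top view: per row cut in y, extent in x of points above 0.05
v,u=np.mgrid[100:205,300:470].reshape(2,-1);P=world(c,u,v)
for lo in np.arange(-.34,-.03,.03):
    q=P[(P[:,1]>=lo)&(P[:,1]<lo+.03)&(P[:,2]>.02)&(P[:,2]<.16)&(P[:,0]>.47)&(P[:,0]<.70)]
    if len(q): print(round(lo+.015,3),len(q),q[:,0].min().round(4),q[:,0].max().round(4),q[:,2].max().round(3))
# foot in top view
hs=cv2.cvtColor(c["img"],cv2.COLOR_RGB2HSV)
q=P[(hs[v,u,2]<100)&(P[:,2]<.04)&(P[:,2]>.004)&(hs[v,u,1]<110)]
print("foot",q.round(3)[::3].tolist())
```

```text
front y= [ 0.01579943 -0.05524039] deg 0.9051656137369996 373 x ext [0.50730404 0.50770884 0.67633592 0.67775165] z 0.0030736604935743816 0.042554622691496236 y -0.04570270607587423
0.005 25 0.5073738918982581 0.6768810369622529 -0.045360466105833
0.012 48 0.5077842840175318 0.6767562734356598 -0.045300777014370464
0.018 93 0.5074764649094647 0.6759497741242528 -0.045035222777862094
0.025 146 0.5073040390561107 0.6777516457909709 -0.046509120765316936
-0.325 830 0.5187 0.678 0.092
-0.295 850 0.5173 0.6776 0.096
-0.265 846 0.517 0.6776 0.097
-0.235 866 0.5168 0.6778 0.102
-0.205 857 0.5157 0.6741 0.106
-0.175 872 0.5155 0.6734 0.107
-0.145 875 0.5155 0.673 0.111
-0.115 893 0.5142 0.6729 0.114
-0.085 934 0.5076 0.6727 0.116
-0.055 1058 0.507 0.6722 0.12
-0.025 224 0.5133 0.6775 0.12
foot [[0.722, -0.177, 0.01], [0.722, -0.185, 0.011], [0.661, -0.039, 0.022], [0.657, -0.04, 0.017], [0.651, -0.041, 0.029], [0.646, -0.041, 0.027], [0.615, -0.041, 0.027], [0.582, -0.042, 0.027], [0.572, -0.042, 0.027], [0.537, -0.043, 0.025], [0.524, -0.388, 0.022], [0.525, -0.061, 0.025], [0.524, -0.068, 
[... 258 characters left out ...]
75, 0.028], [0.517, -0.046, 0.029], [0.517, -0.053, 0.028], [0.517, -0.061, 0.027], [0.517, -0.068, 0.026], [0.517, -0.076, 0.025], [0.517, -0.083, 0.024], [0.515, -0.048, 0.027], [0.514, -0.055, 0.028], [0.514, -0.063, 0.028], [0.514, -0.07, 0.027], [0.514, -0.077, 0.026], [0.514, -0.042, 0.02], [0.513, -0.049, 0.024], [0.512, -0.056, 0.025], [0.512, -0.063, 0.027], [0.512, -0.07, 0.025], [0.511, -0.077, 0.028], [0.512, -0.042, 0.017], [0.51, -0.048, 0.028], [0.509, -0.055, 0.028], [0.509, -0.062, 0.029], [0.509, -0.07, 0.026], [0.509, -0.077, 0.028], [0.51, -0.043, 0.014], [0.507, -0.048, 0.027], [0.507, -0.055, 0.027], [0.508, -0.063, 0.023], [0.508, -0.071, 0.018], [0.508, -0.078, 0.02]]
```

```bash
cat >> h.py <<'E'
from scipy.spatial.transform import Rotation as Ro
def plan(x,y,z,yaw):
    "tool-frame jog (deg, mm) to TCP x,y,z pointing down, tool y axis at world angle yaw"
    s=read_state();R=s["tcp_rot"];a=np.radians(yaw)
    Y=np.array([np.cos(a),np.sin(a),0]);Z=np.array([0,0,-1.]);T=np.c_[np.cross(Y,Z),Y,Z]
    print("turn",Ro.from_matrix(R.T@T).as_rotvec(degrees=True).round(2),"shift",(R.T@(np.array([x,y,z])-s["eef_pos"])*1000).round(1),
      "t",s["t"],"q",np.round(s["q"],0),"F",np.round(s["wrist_force"],1))
E
python3 -c "
from h import *
plan(.700,.100,.231,-88.85)"
```

```text
turn [-0.11  0.   23.47] shift [ 6.779e+02 -4.236e+02  5.000e-01] t 0.1 q [-76.  30.  82.  -0.  68. -10.] F [-0.3 -0.8 -0.4]
```

Emit:
jog_arm --commands '[{"x":340,"y":-212,"z":-20,"az":12,"fingers":85},{"x":340,"y":-212,"z":-20,"az":12,"fingers":85},{"x":340,"y":-212,"z":-20,"az":12,"fingers":85},{"x":340,"y":-212,"z":-20,"az":12,"fingers":85},{"x":340,"y":-212,"z":-20,"az":12,"fingers":85},{"x":340,"y":-212,"z":-20,"az":12,"fingers":85},{"x":340,"y":-212,"z":-20,"az":12,"fingers":85},{"x":340,"y":-212,"z":-20,"az":12,"fingers":85},{"x":340,"y":-212,"z":-20,"az":12,"fingers":85},{"x":340,"y":-212,"z":-20,"az":12,"fingers":85}]'

```text
invalid input at $.commands[0]: expected keys ax, ay, az, x, y, z, fingers
```

```bash
python3 -c "
from h import *
plan(.700,.100,.231,-88.85)"
```

```text
turn [-0.11  0.   23.47] shift [ 6.779e+02 -4.236e+02  5.000e-01] t 0.1 q [-76.  30.  82.  -0.  68. -10.] F [-0.3 -0.8 -0.4]
```

Emit:
jog_arm --commands '[{"ax":0,"ay":0,"az":12,"x":340,"y":-212,"z":-20,"fingers":85},{"ax":0,"ay":0,"az":12,"x":340,"y":-212,"z":-20,"fingers":85},{"ax":0,"ay":0,"az":12,"x":340,"y":-212,"z":-20,"fingers":85},{"ax":0,"ay":0,"az":12,"x":340,"y":-212,"z":-20,"fingers":85},{"ax":0,"ay":0,"az":12,"x":340,"y":-212,"z":-20,"fingers":85},{"ax":0,"ay":0,"az":12,"x":340,"y":-212,"z":-20,"fingers":85},{"ax":0,"ay":0,"az":12,"x":340,"y":-212,"z":-20,"fingers":85},{"ax":0,"ay":0,"az":12,"x":340,"y":-212,"z":-20,"fingers":85},{"ax":0,"ay":0,"az":12,"x":340,"y":-212,"z":-20,"fingers":85},{"ax":0,"ay":0,"az":12,"x":340,"y":-212,"z":-20,"fingers":85}]'

```text
t: 0.93
eef_pos: [0.4823, -0.2301, 0.2513]
tcp_rot: [[0.975, 0.221, -0.0], [0.221, -0.975, 0.002], [0.0, -0.002, -1.0]]
wrist_force: [-0.3, -0.2, 1.0]
finger_gap: 0.999
gripper_force: 0.0
```

```bash
python3 -c "
from h import *
plan(.700,.100,.231,-88.85)"
```

```text
turn [-9.00e-02 -1.00e-02  1.16e+01] shift [ 285.1 -273.9   20.8] t 0.9333 q [-38.  22.  94.   0.  64.  40.] F [-0.3 -0.2  1. ]
```

Emit:
jog_arm --commands '[{"ax":0,"ay":0,"az":11.6,"x":285,"y":-274,"z":20,"fingers":85},{"ax":0,"ay":0,"az":11.6,"x":285,"y":-274,"z":20,"fingers":85},{"ax":0,"ay":0,"az":11.6,"x":285,"y":-274,"z":20,"fingers":85},{"ax":0,"ay":0,"az":11.6,"x":285,"y":-274,"z":20,"fingers":85},{"ax":0,"ay":0,"az":11.6,"x":285,"y":-274,"z":20,"fingers":85},{"ax":0,"ay":0,"az":11.6,"x":285,"y":-274,"z":20,"fingers":85},{"ax":0,"ay":0,"az":11.6,"x":285,"y":-274,"z":20,"fingers":85},{"ax":0,"ay":0,"az":11.6,"x":285,"y":-274,"z":20,"fingers":85},{"ax":0,"ay":0,"az":11.6,"x":285,"y":-274,"z":20,"fingers":85},{"ax":0,"ay":0,"az":11.6,"x":285,"y":-274,"z":20,"fingers":85}]'

```text
t: 1.77
eef_pos: [0.7007, 0.1001, 0.2303]
tcp_rot: [[1.0, 0.021, 0.0], [0.021, -1.0, 0.001], [0.0, -0.001, -1.0]]
wrist_force: [0.2, -0.5, 0.2]
finger_gap: 0.992
gripper_force: 0.0
```

```bash
python3 -c "
from h import *
plan(.700,.100,.03,-88.85)
s=read_state();c=capture('wrist');c['tcp']=s['eef_pos'];c['R']=s['tcp_rot'];np.save('w1.npy',c,allow_pickle=True)
t=capture('top')
save('w1.png',np.hstack([c['img'],t['img']])[::1,::1]) if 0 else save('w1.png',cv2.resize(np.hstack([c['img'],t['img']]),(800,300)))
print(c['mtx'],c['hand_eye'])"
```

```text
turn [-0.09 -0.01  0.03] shift [ -0.7   0.4 200.3] t 1.7667 q [-1. 37. 69.  0. 74. 88.] F [ 0.2 -0.5  0.2]
[[297.31863964   0.         254.85540388]
 [  0.         297.31863964 187.60200064]
 [  0.           0.           1.        ]] [[-2.20932091e-04  9.48527168e-01  3.16695696e-01  8.07731892e-02]
 [ 9.99999970e-01  2.44315357e-04 -3.41263535e-05  1.48867246e-03]
 [-1.09743395e-04  3.16695678e-01 -9.48527193e-01 -1.42491824e-01]
 [ 0.00000000e+00  0.00000000e+00  0.00000000e+00  1.00000000e+00]]
```

View pics/w1.png

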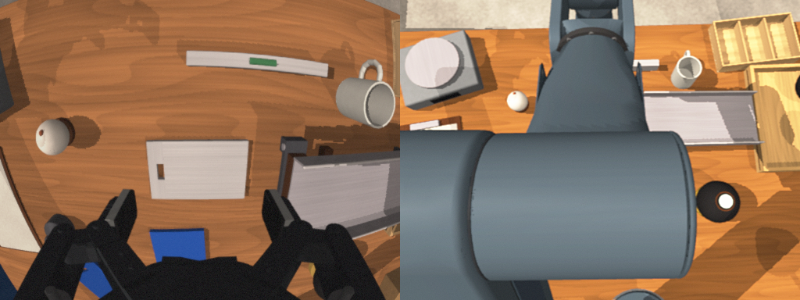

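The left pane (wrist) shows the gauge at (148–248, 140–200), slot left, with the bridge's far foot at (292,145) clearly off the gauge's line. The right pane's top view is blocked by the arm. I'll measure from the wrist view.

```bash
cat >> h.py <<'E'
def wworld(c,u,v,z=None):
    K=c["mtx"];X=c["hand_eye"];u=np.asarray(u,float);v=np.asarray(v,float)
    p=np.stack([u-K[0,2],v-K[1,2]],-1);r=np.linalg.norm(p,axis=-1)+1e-9;th=r/K[0,0]
    d=np.stack([p[...,0]/r*np.tan(th),-p[...,1]/r*np.tan(th),-np.ones_like(r)],-1)
    A=c["R"]@X[:3,:3];o=c["R"]@X[:3,3]+c["tcp"]
    if z is None: return (d*c["range_z"][v.astype(int),u.astype(int)][...,None])@A.T+o
    w=d@A.T;s=(z-o[2])/w[...,2];return w*s[...,None]+o
def wgauge(c,box,z=.01):
    u0,v0,u1,v1=box;hsv=cv2.cvtColor(c["img"],cv2.COLOR_RGB2HSV)
    m=np.zeros((384,512),np.uint8);m[v0:v1,u0:u1]=(hsv[v0:v1,u0:u1,1]<70)&(hsv[v0:v1,u0:u1,2]>90)
    n,l,st,_=cv2.connectedComponentsWithStats(m);k=1+st[1:,4].argmax();m=(l==k).astype(np.uint8)
    ct=max(cv2.findContours(m,0,cv2.CHAIN_APPROX_NONE)[0],key=len)[:,0]
    W=wworld(c,ct[:,0],ct[:,1],z)[:,:2]*1000
    return cv2.minAreaRect(W.astype(np.float32)),W
def grab():
    s=read_state();c=capture('wrist');c['tcp']=s['eef_pos'];c['R']=s['tcp_rot'];return c
E
python3 - <<'E'
from h import *
c=np.load('w1.npy',allow_pickle=True).item()
r,W=wgauge(c,(180,165,330,262));print("gauge",r)
# side fits
for nm,k,ax in(("+x",W[:,0]>r[0][0]+45,1),("-x",W[:,0]<r[0][0]-45,1)):
    q=W[k&(abs(W[:,1]-r[0][1])<70)];f=np.polyfit(q[:,1],q[:,0],1);q=q[abs(q[:,0]-np.polyval(f,q[:,1]))<2.5];f=np.polyfit(q[:,1],q[:,0],1);print(nm,"slope deg",np.degrees(np.arctan(f[0])),"x at y=103",np.polyval(f,103))
v,u=np.mgrid[60:300,180:512].reshape(2,-1);P=wworld(c,u,v)
L=P[(P[:,0]>.70)&(P[:,2]>.03)&(P[:,2]<.05)&(P[:,1]>-.03)&(P[:,1]<.2)];print("level",L.min(0),L.max(0))
B=P[(P[:,0]>.63)&(P[:,0]<.70)&(P[:,2]>.012)&(P[:,2]<.035)&(P[:,1]<-.03)&(P[:,1]>-.1)];print("foot",B.max(0),np.percentile(B,[2,50,98],axis=0).round(4).tolist())
# upper rim of chute
for lo in np.arange(-.2,-.04,.03):
    q=P[(P[:,1]>=lo)&(P[:,1]<lo+.03)&(P[:,2]>.05)&(P[:,2]<.13)&(P[:,0]>.6)&(P[:,0]<.70)]
    if len(q):print(round(lo+.015,3),q[:,0].max())
E
```

```text
gauge ((616.1990356445312, 100.37688446044922), (112.0617446899414, 170.7992401123047), 1.377474308013916)
+x slope deg -1.167466403901062 x at y=103 671.8078514683847
-x slope deg -1.3503194824960871 x at y=103 560.8128786199823
level [ 0.78949723 -0.02995342  0.03058724] [0.81235932 0.11970971 0.04483131]
foot [ 0.68016312 -0.03931239  0.03499468] [[0.6324, -0.0817, 0.0134], [0.6668, -0.0541, 0.0276], [0.6799, -0.0409, 0.0331]]
-0.185 0.6762934690051801
-0.155 0.6762160901993738
-0.125 0.6755605832013009
-0.095 0.6749890990367686
-0.065 0.6743162763494654
-0.035 0.673796295328404
```

Emit:
jog_arm --commands '[{"ax":0,"ay":0,"az":0,"x":4,"y":0,"z":205,"fingers":85},{"ax":0,"ay":0,"az":0,"x":4,"y":0,"z":205,"fingers":85},{"ax":0,"ay":0,"az":0,"x":4,"y":0,"z":205,"fingers":85},{"ax":0,"ay":0,"az":0,"x":4,"y":0,"z":205,"fingers":85},{"ax":0,"ay":0,"az":0,"x":4,"y":0,"z":205,"fingers":85},{"ax":0,"ay":0,"az":0,"x":4,"y":0,"z":215,"fingers":85},{"ax":0,"ay":0,"az":0,"x":4,"y":0,"z":222,"fingers":85},{"ax":0,"ay":0,"az":0,"x":4,"y":0,"z":228,"fingers":85},{"ax":0,"ay":0,"az":0,"x":4,"y":0,"z":234,"fingers":85},{"ax":0,"ay":0,"az":0,"x":4,"y":0,"z":238,"fingers":85}]'

```text
t: 2.7
eef_pos: [0.7052, 0.0958, -0.0045]
tcp_rot: [[1.0, 0.018, 0.004], [0.018, -1.0, -0.0], [0.004, 0.0, -1.0]]
wrist_force: [-0.3, 0.2, -0.3]
finger_gap: 0.995
gripper_force: 0.0
```

Emit:
jog_arm --commands '[{"ax":0,"ay":0,"az":0,"x":0,"y":0,"z":0,"fingers":85},{"ax":0,"ay":0,"az":0,"x":0,"y":0,"z":1,"fingers":85},{"ax":0,"ay":0,"az":0,"x":0,"y":0,"z":2,"fingers":85},{"ax":0,"ay":0,"az":0,"x":0,"y":0,"z":2,"fingers":85}]'

```text
t: 3.03
eef_pos: [0.7039, 0.0961, -0.0079]
tcp_rot: [[1.0, 0.018, 0.001], [0.018, -1.0, -0.0], [0.001, 0.0, -1.0]]
wrist_force: [-0.1, -0.0, -0.4]
finger_gap: 0.992
gripper_force: 0.0
```

```bash
python3 -c "
from h import *
plan(.685,.100,-.010,-88.9)"
```

```text
turn [ 0.   -0.07 -0.07] shift [-18.8  -4.3   2.1] t 3.0333 q [-1. 53. 76. -0. 50. 88.] F [-0.1 -0.  -0.4]
```

Emit:
jog_arm --commands '[{"ax":0,"ay":0,"az":0,"x":-5,"y":-2,"z":1,"fingers":85},{"ax":0,"ay":0,"az":0,"x":-10,"y":-4,"z":2,"fingers":85},{"ax":0,"ay":0,"az":0,"x":-14,"y":-4,"z":2,"fingers":85},{"ax":0,"ay":0,"az":0,"x":-17,"y":-4,"z":2,"fingers":85},{"ax":0,"ay":0,"az":0,"x":-20,"y":-4,"z":2,"fingers":85},{"ax":0,"ay":0,"az":0,"x":-23,"y":-4,"z":2,"fingers":85},{"ax":0,"ay":0,"az":0,"x":-26,"y":-4,"z":2,"fingers":85},{"ax":0,"ay":0,"az":0,"x":-28,"y":-4,"z":2,"fingers":85},{"ax":0,"ay":0,"az":0,"x":-30,"y":-4,"z":2,"fingers":85},{"ax":0,"ay":0,"az":0,"x":-30,"y":-4,"z":2,"fingers":85}]'

```text
t: 3.87
eef_pos: [0.6734, 0.0994, -0.0105]
tcp_rot: [[1.0, 0.018, 0.0], [0.018, -1.0, -0.0], [0.0, 0.0, -1.0]]
wrist_force: [1.6, -0.4, 0.3]
finger_gap: 0.998
gripper_force: 0.9
```

```bash
python3 -c "
from h import *
plan(.656,.100,-.010,-88.9);c=grab();np.save('w2.npy',c,allow_pickle=True);save('w2.png',c['img'])"
```

```text
turn [ 0.   -0.03 -0.08] shift [-17.4  -0.9  -0.5] t 3.8667 q [-1. 52. 81. -0. 47. 88.] F [ 1.6 -0.4  0.3]
```

View pics/w2.png

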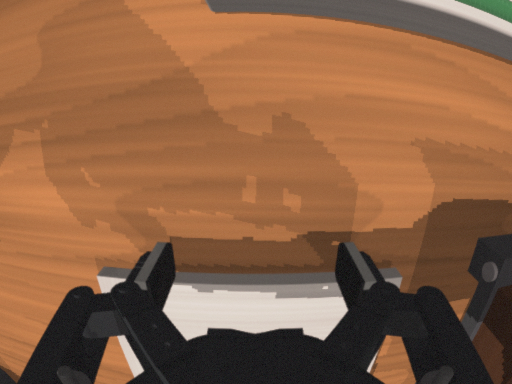

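Both fingertips (155,245) and (350,245) sit against the gauge's long side (columns 100–402, row 272), and nothing else is near them. I'll carry on with the side push.

Emit:
jog_arm --commands '[{"ax":0,"ay":0,"az":0,"x":-2,"y":0,"z":0,"fingers":85},{"ax":0,"ay":0,"az":0,"x":-5,"y":0,"z":0,"fingers":85},{"ax":0,"ay":0,"az":0,"x":-8,"y":0,"z":0,"fingers":85},{"ax":0,"ay":0,"az":0,"x":-11,"y":0,"z":0,"fingers":85},{"ax":0,"ay":0,"az":0,"x":-13,"y":0,"z":0,"fingers":85},{"ax":0,"ay":0,"az":0,"x":-15,"y":0,"z":0,"fingers":85},{"ax":0,"ay":0,"az":0,"x":-17,"y":0,"z":0,"fingers":85},{"ax":0,"ay":0,"az":0,"x":-17,"y":0,"z":0,"fingers":85},{"ax":0,"ay":0,"az":0,"x":-17,"y":0,"z":0,"fingers":85}]'

```text
t: 4.67
eef_pos: [0.6558, 0.0992, -0.0106]
tcp_rot: [[1.0, 0.018, -0.001], [0.018, -1.0, -0.0], [-0.001, -0.0, -1.0]]
wrist_force: [1.4, -0.2, 1.6]
finger_gap: 0.996
gripper_force: 0.8
```

```bash
python3 -c "
from h import *
plan(.680,.100,.15,-88.9)"
```

```text
turn [-0.    0.06 -0.07] shift [  24.    -0.4 -160.6] t 4.6667 q [-1. 51. 84. -0. 45. 88.] F [ 1.4 -0.2  1.6]
```

Next I back off, lift, and look again from above.

Emit:
jog_arm --commands '[{"ax":0,"ay":0,"az":0,"x":10,"y":0,"z":0,"fingers":85},{"ax":0,"ay":0,"az":0,"x":20,"y":0,"z":0,"fingers":85},{"ax":0,"ay":0,"az":0,"x":20,"y":0,"z":-40,"fingers":85},{"ax":0,"ay":0,"az":0,"x":20,"y":0,"z":-80,"fingers":85},{"ax":0,"ay":0,"az":0,"x":20,"y":0,"z":-120,"fingers":85},{"ax":0,"ay":0,"az":0,"x":20,"y":0,"z":-160,"fingers":85},{"ax":0,"ay":0,"az":0,"x":20,"y":0,"z":-200,"fingers":85},{"ax":0,"ay":0,"az":0,"x":20,"y":0,"z":-240,"fingers":85},{"ax":0,"ay":0,"az":0,"x":20,"y":0,"z":-240,"fingers":85},{"ax":0,"ay":0,"az":0,"x":20,"y":0,"z":-240,"fingers":85}]'

```text
t: 5.5
eef_pos: [0.6768, 0.0997, 0.2325]
tcp_rot: [[1.0, 0.018, 0.004], [0.018, -1.0, -0.0], [0.004, 0.0, -1.0]]
wrist_force: [-0.4, -0.2, -1.2]
finger_gap: 0.992
gripper_force: 0.0
```

```bash
cat > m.py <<'E'
from h import *
import sys
c=grab()
u,v=np.meshgrid(np.arange(512),np.arange(384));P=wworld(c,u.ravel(),v.ravel()).reshape(384,512,3)
hsv=cv2.cvtColor(c["img"],cv2.COLOR_RGB2HSV)
Q=wworld(c,u.ravel(),v.ravel(),.01).reshape(384,512,3)
m=((hsv[...,1]<70)&(hsv[...,2]>90)&(Q[...,1]>-.03)&(Q[...,1]<.23)&(abs(Q[...,0]-.6)<.09)&(abs(P[...,2]-.01)<.012)).astype(np.uint8)
n,l,st,_=cv2.connectedComponentsWithStats(m);k=1+st[1:,4].argmax()
ct=max(cv2.findContours((l==k).astype(np.uint8),0,cv2.CHAIN_APPROX_NONE)[0],key=len)[:,0]
W=wworld(c,ct[:,0],ct[:,1],.01)[:,:2]*1000;r=cv2.minAreaRect(W.astype(np.float32));print("gauge",np.round(r[0],1),np.round(r[1],1),round(r[2],2))
for s in(1,-1):
    q=W[(s*(W[:,0]-r[0][0])>45)&(abs(W[:,1]-r[0][1])<70)]
    for _ in range(3):
        f=np.polyfit(q[:,1],q[:,0],1);q=q[abs(q[:,0]-np.polyval(f,q[:,1]))<2]
    print("side",s,"slope",f[0].round(4),"x at y=-45",np.polyval(f,-45).round(1),"at centre",np.polyval(f,r[0][1]).round(1))
p=P.reshape(-1,3);b=p[(hsv.reshape(-1,3)[:,2]<110)&(p[:,2]>.012)&(p[:,2]<.035)&(p[:,1]<-.03)&(p[:,1]>-.1)&(abs(p[:,0]-.594)<.1)]
print("foot x max/min",np.percentile(b[:,0],[0,.5,99.5,100]).round(4),len(b),"front y",np.percentile(b[:,1],[95,99]))
if len(sys.argv)>1: save(sys.argv[1],c["img"])
E
python3 m.py w3.png
```

```text
gauge [590.8 100.2] [112.3 170.7] 1.03
side 1 slope -0.017 x at y=-45 648.2 at centre 645.7
side -1 slope -0.017 x at y=-45 537.8 at centre 535.3
foot x max/min [0.5526 0.5561 0.6805 0.6808] 1210 front y [-0.04349099 -0.04187094]
```

View pics/w3.png

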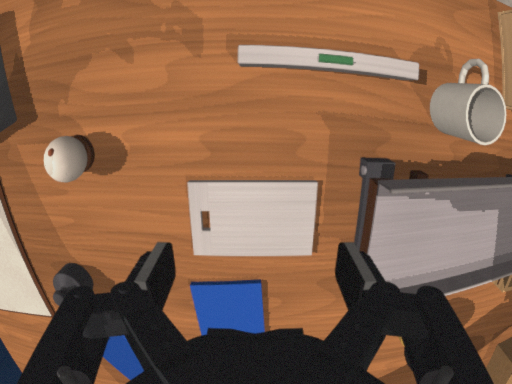

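The gauge now points straight at the opening: its mid-line is about 1.5 mm off the opening's centre and 0.1° off line. Everything else is untouched. Next I go behind the tail.

```bash
python3 -c "
from h import *
plan(.588,.217,.232,1.0)"
```

```text
turn [-6.000e-02  6.000e-02 -8.996e+01] shift [ -85.1 -118.9   -2.1] t 5.55 q [-1. 35. 73. -0. 72. 88.] F [ 0.5 -0.3 -0.2]
```

Emit:
jog_arm --commands '[{"ax":0,"ay":0,"az":-90,"x":-85,"y":-119,"z":0,"fingers":85},{"ax":0,"ay":0,"az":-90,"x":-85,"y":-119,"z":0,"fingers":85},{"ax":0,"ay":0,"az":-90,"x":-85,"y":-119,"z":0,"fingers":85},{"ax":0,"ay":0,"az":-90,"x":-85,"y":-119,"z":0,"fingers":85},{"ax":0,"ay":0,"az":-90,"x":-85,"y":-119,"z":0,"fingers":85},{"ax":0,"ay":0,"az":-90,"x":-85,"y":-119,"z":0,"fingers":85},{"ax":0,"ay":0,"az":-90,"x":-85,"y":-119,"z":0,"fingers":85},{"ax":0,"ay":0,"az":-90,"x":-85,"y":-119,"z":0,"fingers":85},{"ax":0,"ay":0,"az":-90,"x":-85,"y":-119,"z":0,"fingers":85},{"ax":0,"ay":0,"az":-90,"x":-85,"y":-119,"z":0,"fingers":85}]'

```text
t: 6.38
eef_pos: [0.5867, 0.2167, 0.2261]
tcp_rot: [[0.292, 0.956, -0.008], [0.956, -0.292, -0.001], [-0.004, -0.007, -1.0]]
wrist_force: [-0.5, 0.9, -0.8]
finger_gap: 0.991
gripper_force: 0.0
```

```bash
python3 -c "
from h import *
plan(.588,.217,.05,1.0)"
```

```text
turn [ -0.43   0.14 -17.99] shift [  1.3   2.4 176.1] t 6.3833 q [10. 31. 82. -0. 68. 27.] F [-0.5  0.9 -0.8]
```

Emit:
jog_arm --commands '[{"ax":0,"ay":0,"az":-18,"x":1,"y":1,"z":0,"fingers":85},{"ax":0,"ay":0,"az":-18,"x":1,"y":1,"z":0,"fingers":85},{"ax":0,"ay":0,"az":-18,"x":1,"y":1,"z":30,"fingers":85},{"ax":0,"ay":0,"az":-18,"x":1,"y":1,"z":70,"fingers":85},{"ax":0,"ay":0,"az":-18,"x":1,"y":1,"z":110,"fingers":85},{"ax":0,"ay":0,"az":-18,"x":1,"y":1,"z":150,"fingers":85},{"ax":0,"ay":0,"az":-18,"x":1,"y":1,"z":180,"fingers":85},{"ax":0,"ay":0,"az":-18,"x":1,"y":1,"z":180,"fingers":85},{"ax":0,"ay":0,"az":-18,"x":1,"y":1,"z":180,"fingers":85}]'

```text
t: 7.13
eef_pos: [0.5869, 0.217, 0.0458]
tcp_rot: [[-0.011, 1.0, -0.009], [1.0, 0.011, -0.002], [-0.002, -0.01, -1.0]]
wrist_force: [0.2, 0.2, 0.6]
finger_gap: 0.995
gripper_force: 0.0
```

```bash
python3 -c "
from h import *
plan(.588,.217,-.010,1.0)"
```

```text
turn [-0.54  0.09 -0.36] shift [ 0.1  1.6 55.8] t 7.1333 q [10. 44. 89.  0. 47.  9.] F [0.2 0.2 0.6]
```

Emit:
jog_arm --commands '[{"ax":-0.5,"ay":0,"az":-0.4,"x":0,"y":1.6,"z":20,"fingers":85},{"ax":-0.5,"ay":0,"az":-0.4,"x":0,"y":1.6,"z":40,"fingers":85},{"ax":-0.5,"ay":0,"az":-0.4,"x":0,"y":1.6,"z":47,"fingers":85},{"ax":-0.5,"ay":0,"az":-0.4,"x":0,"y":1.6,"z":52,"fingers":85},{"ax":-0.5,"ay":0,"az":-0.4,"x":0,"y":1.6,"z":55,"fingers":85},{"ax":-0.5,"ay":0,"az":-0.4,"x":0,"y":1.6,"z":55,"fingers":85},{"ax":-0.5,"ay":0,"az":-0.4,"x":0,"y":1.6,"z":55,"fingers":85}]'

```text
t: 7.72
eef_pos: [0.5929, 0.2178, -0.0045]
tcp_rot: [[-0.018, 1.0, 0.011], [1.0, 0.018, 0.0], [0.0, 0.011, -1.0]]
wrist_force: [0.0, 0.5, -0.5]
finger_gap: 0.998
gripper_force: 0.0
```

```bash
python3 -c "
from h import *
plan(.588,.200,-.010,1.0)"
```

```text
turn [ 0.61 -0.02  0.05] shift [-17.7  -5.3   5.5] t 7.7167 q [10. 49. 89. -0. 41.  9.] F [ 0.   0.5 -0.5]
```

Emit:
jog_arm --commands '[{"ax":0,"ay":0,"az":0,"x":0,"y":0,"z":0,"fingers":85},{"ax":0,"ay":0,"az":0,"x":0,"y":0,"z":0,"fingers":85},{"ax":0,"ay":0,"az":0,"x":0,"y":0,"z":0,"fingers":85}]'

```text
t: 7.97
eef_pos: [0.5925, 0.2177, -0.0051]
tcp_rot: [[-0.018, 1.0, 0.01], [1.0, 0.018, 0.0], [0.0, 0.01, -1.0]]
wrist_force: [0.9, -0.6, 0.2]
finger_gap: 0.995
gripper_force: 0.0
```

```bash
python3 -c "
from h import *
plan(.588,.200,-.010,1.0)"
```

```text
turn [ 0.56 -0.01  0.05] shift [-17.7  -4.8   4.9] t 7.9667 q [10. 49. 89. -0. 41.  9.] F [ 0.9 -0.6  0.2]
```

Emit:
jog_arm --commands '[{"ax":0.5,"ay":0,"az":0,"x":0,"y":-4.5,"z":2,"fingers":85},{"ax":0.5,"ay":0,"az":0,"x":0,"y":-4.5,"z":4.5,"fingers":85},{"ax":0.5,"ay":0,"az":0,"x":-5,"y":-4.5,"z":4.5,"fingers":85},{"ax":0.5,"ay":0,"az":0,"x":-10,"y":-4.5,"z":4.5,"fingers":85},{"ax":0.5,"ay":0,"az":0,"x":-15,"y":-4.5,"z":4.5,"fingers":85},{"ax":0.5,"ay":0,"az":0,"x":-20,"y":-4.5,"z":4.5,"fingers":85},{"ax":0.5,"ay":0,"az":0,"x":-25,"y":-4.5,"z":4.5,"fingers":85},{"ax":0.5,"ay":0,"az":0,"x":-30,"y":-4.5,"z":4.5,"fingers":85},{"ax":0.5,"ay":0,"az":0,"x":-35,"y":-4.5,"z":4.5,"fingers":85},{"ax":0.5,"ay":0,"az":0,"x":-35,"y":-4.5,"z":4.5,"fingers":85}]'

```text
t: 8.8
eef_pos: [0.5883, 0.1814, -0.0102]
tcp_rot: [[-0.018, 1.0, -0.0], [1.0, 0.018, -0.0], [-0.0, -0.0, -1.0]]
wrist_force: [0.7, 0.2, 1.3]
finger_gap: 0.997
gripper_force: 0.0
```

```bash
python3 -c "
from h import *
plan(.588,.100,-.010,1.0)
c=grab();np.save('w4.npy',c,allow_pickle=True);save('w4.png',c['img'])"
```

```text
turn [-0.02  0.03  0.  ] shift [-81.4  -1.7  -0.2] t 8.8 q [ 7. 49. 91. -0. 40.  6.] F [0.7 0.2 1.3]
```

View pics/w4.png

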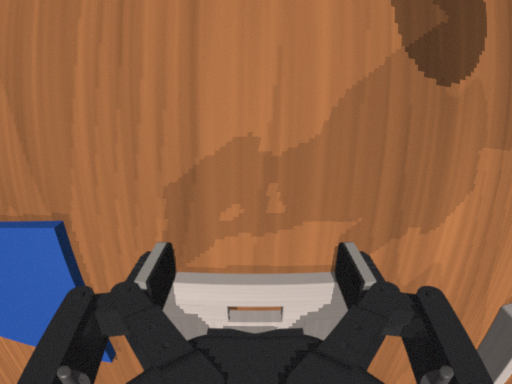

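The tail edge (row 272, slot at (255,315)) sits evenly against both fingertips, with the blue plate well clear on the left. I'll push on in straight steps.

Emit:
jog_arm --commands '[{"ax":0,"ay":0,"az":0,"x":-4,"y":0,"z":0,"fingers":85},{"ax":0,"ay":0,"az":0,"x":-8,"y":0,"z":0,"fingers":85},{"ax":0,"ay":0,"az":0,"x":-12,"y":0,"z":0,"fingers":85},{"ax":0,"ay":0,"az":0,"x":-16,"y":0,"z":0,"fingers":85},{"ax":0,"ay":0,"az":0,"x":-20,"y":0,"z":0,"fingers":85},{"ax":0,"ay":0,"az":0,"x":-24,"y":0,"z":0,"fingers":85},{"ax":0,"ay":0,"az":0,"x":-28,"y":0,"z":0,"fingers":85},{"ax":0,"ay":0,"az":0,"x":-32,"y":0,"z":0,"fingers":85},{"ax":0,"ay":0,"az":0,"x":-35,"y":0,"z":0,"fingers":85},{"ax":0,"ay":0,"az":0,"x":-35,"y":0,"z":0,"fingers":85}]'

```text
t: 9.68
eef_pos: [0.589, 0.1466, -0.0102]
tcp_rot: [[-0.018, 1.0, -0.0], [1.0, 0.018, -0.001], [-0.001, -0.0, -1.0]]
wrist_force: [0.1, 0.4, 0.2]
finger_gap: 0.998
gripper_force: 0.0
```

```bash
python3 -c "
from h import *
plan(.590,.100,-.010,1.0)
c=capture('side');save('s5.png',cv2.resize(c['img'][110:260,140:340],(800,600),interpolation=cv2.INTER_CUBIC))"
```

```text
turn [-0.01  0.04  0.02] shift [-46.6   0.2  -0.2] t 9.6833 q [ 3. 49. 93. -0. 39.  2.] F [0.1 0.4 0.2]
```

View pics/s5.png

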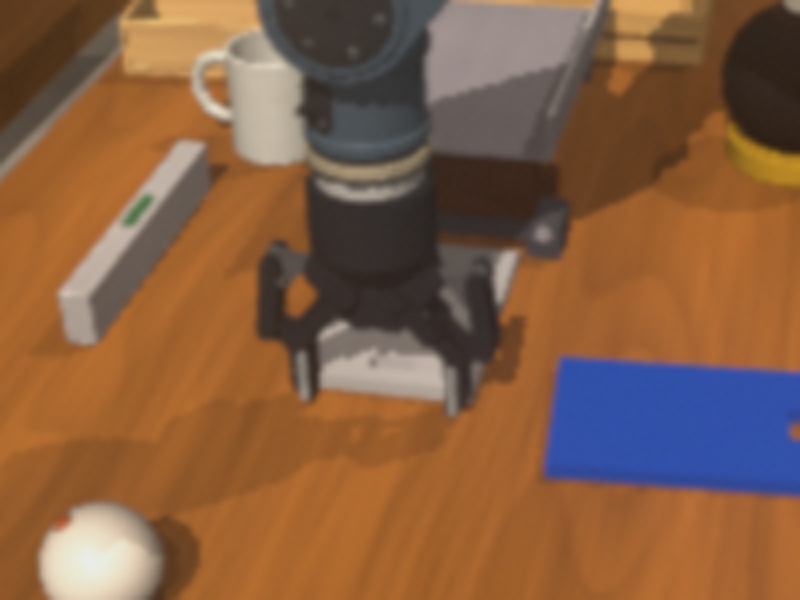

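The gauge is flat with its nose at the bridge mouth (520,250), inside the near foot at (548,230). The fingers are on the tail only. I'll continue under the bridge.

Emit:
jog_arm --commands '[{"ax":0,"ay":0,"az":0,"x":-4,"y":0,"z":0,"fingers":85},{"ax":0,"ay":0,"az":0,"x":-8,"y":0,"z":0,"fingers":85},{"ax":0,"ay":0,"az":0,"x":-12,"y":0,"z":0,"fingers":85},{"ax":0,"ay":0,"az":0,"x":-16,"y":0,"z":0,"fingers":85},{"ax":0,"ay":0,"az":0,"x":-20,"y":0,"z":0,"fingers":85},{"ax":0,"ay":0,"az":0,"x":-24,"y":0,"z":0,"fingers":85},{"ax":0,"ay":0,"az":0,"x":-28,"y":0,"z":0,"fingers":85},{"ax":0,"ay":0,"az":0,"x":-32,"y":0,"z":0,"fingers":85},{"ax":0,"ay":0,"az":0,"x":-36,"y":0,"z":0,"fingers":85},{"ax":0,"ay":0,"az":0,"x":-40,"y":0,"z":0,"fingers":85}]'

```text
t: 10.57
eef_pos: [0.5896, 0.1071, -0.0103]
tcp_rot: [[-0.018, 1.0, -0.0], [1.0, 0.018, -0.0], [-0.0, -0.0, -1.0]]
wrist_force: [-0.2, 3.0, -0.4]
finger_gap: 0.997
gripper_force: 1.5
```

Emit:
jog_arm --commands '[{"ax":0,"ay":0,"az":0,"x":-4,"y":0,"z":0,"fingers":85},{"ax":0,"ay":0,"az":0,"x":-8,"y":0,"z":0,"fingers":85},{"ax":0,"ay":0,"az":0,"x":-12,"y":0,"z":0,"fingers":85},{"ax":0,"ay":0,"az":0,"x":-16,"y":0,"z":0,"fingers":85},{"ax":0,"ay":0,"az":0,"x":-20,"y":0,"z":0,"fingers":85},{"ax":0,"ay":0,"az":0,"x":-24,"y":0,"z":0,"fingers":85},{"ax":0,"ay":0,"az":0,"x":-28,"y":0,"z":0,"fingers":85},{"ax":0,"ay":0,"az":0,"x":-32,"y":0,"z":0,"fingers":85},{"ax":0,"ay":0,"az":0,"x":-34,"y":0,"z":0,"fingers":85},{"ax":0,"ay":0,"az":0,"x":-34,"y":0,"z":0,"fingers":85}]'

```text
t: 11.4
eef_pos: [0.5903, 0.0727, -0.0102]
tcp_rot: [[-0.018, 1.0, -0.0], [1.0, 0.018, -0.001], [-0.001, -0.0, -1.0]]
wrist_force: [0.3, 0.3, -0.5]
finger_gap: 0.99
gripper_force: 0.0
```

```bash
python3 -c "
from h import *
plan(.590,.0565,-.010,1.0)"
```

```text
turn [-0.    0.04  0.03] shift [-16.2  -0.6  -0.2] t 11.4 q [-4. 48. 95. -0. 37. -5.] F [ 0.3  0.3 -0.5]
```

Emit:
jog_arm --commands '[{"ax":0,"ay":0,"az":0,"x":-2,"y":0,"z":0,"fingers":85},{"ax":0,"ay":0,"az":0,"x":-4,"y":0,"z":0,"fingers":85},{"ax":0,"ay":0,"az":0,"x":-6,"y":0,"z":0,"fingers":85},{"ax":0,"ay":0,"az":0,"x":-8,"y":0,"z":0,"fingers":85},{"ax":0,"ay":0,"az":0,"x":-10,"y":0,"z":0,"fingers":85},{"ax":0,"ay":0,"az":0,"x":-11,"y":0,"z":0,"fingers":85},{"ax":0,"ay":0,"az":0,"x":-12,"y":0,"z":0,"fingers":85}]'

```text
t: 11.98
eef_pos: [0.5905, 0.0615, -0.0102]
tcp_rot: [[-0.018, 1.0, 0.0], [1.0, 0.018, 0.0], [0.0, 0.0, -1.0]]
wrist_force: [-0.7, 2.5, -0.1]
finger_gap: 0.996
gripper_force: 1.4
```

Emit:
jog_arm --commands '[{"ax":0,"ay":0,"az":0,"x":-1,"y":0,"z":0,"fingers":85},{"ax":0,"ay":0,"az":0,"x":-2,"y":0,"z":0,"fingers":85},{"ax":0,"ay":0,"az":0,"x":-2,"y":0,"z":0,"fingers":85}]'

```text
t: 12.23
eef_pos: [0.5905, 0.0594, -0.0102]
tcp_rot: [[-0.018, 1.0, -0.0], [1.0, 0.018, -0.0], [-0.0, -0.0, -1.0]]
wrist_force: [-0.2, 1.4, -0.2]
finger_gap: 0.996
gripper_force: 1.0
```

Emit:
jog_arm --commands '[{"ax":0,"ay":0,"az":0,"x":-1,"y":0,"z":0,"fingers":85},{"ax":0,"ay":0,"az":0,"x":-1.5,"y":0,"z":0,"fingers":85},{"ax":0,"ay":0,"az":0,"x":-1.5,"y":0,"z":0,"fingers":85}]'

```text
t: 12.48
eef_pos: [0.5905, 0.058, -0.0102]
tcp_rot: [[-0.018, 1.0, -0.0], [1.0, 0.018, -0.0], [-0.0, -0.0, -1.0]]
wrist_force: [0.4, 1.8, 0.5]
finger_gap: 0.998
gripper_force: 1.2
```

Emit:
jog_arm --commands '[{"ax":0,"ay":0,"az":0,"x":-1,"y":0,"z":0,"fingers":85},{"ax":0,"ay":0,"az":0,"x":-1,"y":0,"z":0,"fingers":85}]'

```text
t: 12.65
eef_pos: [0.5905, 0.0575, -0.0102]
tcp_rot: [[-0.018, 1.0, -0.0], [1.0, 0.018, 0.001], [0.001, -0.0, -1.0]]
wrist_force: [0.8, 4.9, 0.3]
finger_gap: 0.998
gripper_force: 2.3
```

Emit:
jog_arm --commands '[{"ax":0,"ay":0,"az":0,"x":-1,"y":0,"z":0,"fingers":85},{"ax":0,"ay":0,"az":0,"x":-1,"y":0,"z":0,"fingers":85}]'

```text
t: 12.82
eef_pos: [0.5905, 0.0574, -0.0102]
tcp_rot: [[-0.018, 1.0, 0.0], [1.0, 0.018, 0.002], [0.002, 0.0, -1.0]]
wrist_force: [0.7, 8.2, 1.1]
finger_gap: 0.993
gripper_force: 4.1
```

Emit:
jog_arm --commands '[{"ax":0,"ay":0,"az":0,"x":-1,"y":0,"z":0,"fingers":85},{"ax":0,"ay":0,"az":0,"x":-1,"y":0,"z":0,"fingers":85}]'

```text
t: 12.98
eef_pos: [0.5905, 0.0574, -0.0102]
tcp_rot: [[-0.018, 1.0, 0.0], [1.0, 0.018, 0.003], [0.003, 0.0, -1.0]]
wrist_force: [0.3, 11.5, 0.7]
finger_gap: 0.996
gripper_force: 5.8
```

Emit:
jog_arm --commands '[{"ax":0,"ay":0,"az":0,"x":-1,"y":0,"z":0,"fingers":85},{"ax":0,"ay":0,"az":0,"x":-2,"y":0,"z":0,"fingers":85},{"ax":0,"ay":0,"az":0,"x":-2,"y":0,"z":0,"fingers":85}]'

```text
t: 13.23
eef_pos: [0.5905, 0.0573, -0.0102]
tcp_rot: [[-0.017, 1.0, 0.0], [1.0, 0.017, 0.005], [0.005, 0.0, -1.0]]
wrist_force: [1.1, 18.4, -0.4]
finger_gap: 0.994
gripper_force: 9.2
```

```bash
python3 -c "
from h import *
s=read_state();print(s['torque'],s['wrist_force']);plan(.5905,.0574,-.01,1.0)"
```

```text
[ 2.87021777 -0.23766583  0.18024343] [ 1.05419681 18.40444639 -0.41730377]
turn [ 0.02 -0.29 -0.03] shift [ 0.1  0.  -0.2] t 13.2333 q [-5. 48. 95.  0. 37. -7.] F [ 1.1 18.4 -0.4]
```

The gauge stalled against the stop. The push load is 18 N and well centred (moment 0.18 N m), so it is seated square. I'll back off straight, lift and look.

Emit:
jog_arm --commands '[{"ax":0,"ay":0,"az":0,"x":5,"y":0,"z":0,"fingers":85},{"ax":0,"ay":0,"az":0,"x":15,"y":0,"z":0,"fingers":85},{"ax":0,"ay":0,"az":0,"x":40,"y":0,"z":0,"fingers":85},{"ax":0,"ay":0,"az":0,"x":60,"y":0,"z":-30,"fingers":85},{"ax":0,"ay":0,"az":0,"x":60,"y":0,"z":-70,"fingers":85},{"ax":0,"ay":0,"az":0,"x":60,"y":0,"z":-110,"fingers":85},{"ax":0,"ay":0,"az":0,"x":60,"y":0,"z":-150,"fingers":85},{"ax":0,"ay":0,"az":0,"x":60,"y":0,"z":-190,"fingers":85},{"ax":0,"ay":0,"az":0,"x":60,"y":0,"z":-230,"fingers":85},{"ax":0,"ay":0,"az":0,"x":60,"y":0,"z":-230,"fingers":85}]'

```text
t: 14.07
eef_pos: [0.5949, 0.1128, 0.2289]
tcp_rot: [[-0.018, 1.0, 0.018], [1.0, 0.018, -0.001], [-0.001, 0.018, -1.0]]
wrist_force: [1.3, 0.2, 0.2]
finger_gap: 0.995
gripper_force: 0.0
```

Emit:
jog_arm --commands '[{"ax":0,"ay":0,"az":0,"x":30,"y":-100,"z":-10,"fingers":85},{"ax":0,"ay":0,"az":0,"x":30,"y":-100,"z":-10,"fingers":85},{"ax":0,"ay":0,"az":0,"x":30,"y":-200,"z":-10,"fingers":85},{"ax":0,"ay":0,"az":0,"x":30,"y":-200,"z":-10,"fingers":85},{"ax":0,"ay":0,"az":0,"x":30,"y":-200,"z":-10,"fingers":85},{"ax":0,"ay":0,"az":0,"x":30,"y":-200,"z":-10,"fingers":85},{"ax":0,"ay":0,"az":0,"x":30,"y":-200,"z":-10,"fingers":85},{"ax":0,"ay":0,"az":0,"x":30,"y":-200,"z":-10,"fingers":85}]'

```text
t: 14.73
eef_pos: [0.3904, 0.1393, 0.2303]
tcp_rot: [[-0.018, 1.0, 0.003], [1.0, 0.018, -0.0], [-0.001, 0.003, -1.0]]
wrist_force: [0.2, -0.5, -0.2]
finger_gap: 0.993
gripper_force: 0.0
```

Run:
```python
from h import *
s=read_state();print(s['t'],s['eef_pos'],s['wrist_force'])
t=capture('top');c=capture('side');np.save('t6.npy',t,allow_pickle=True)
save('s6.png',np.hstack([cv2.resize(t['img'][60:230,150:400],(441,300)),cv2.resize(c['img'][100:260,150:340],(356,300))]))
hsv=cv2.cvtColor(t["img"],cv2.COLOR_RGB2HSV)
u,v=np.meshgrid(np.arange(512),np.arange(384));P=world(t,u.ravel(),v.ravel(),.01).reshape(384,512,3)
m=((hsv[...,1]<70)&(hsv[...,2]>90)&(P[...,1]>-.03)&(P[...,1]<.07)&(abs(P[...,0]-.6)<.08)).astype(np.uint8)
n,l,st,_=cv2.connectedComponentsWithStats(m);print(n)
if n>1:
    k=1+st[1:,4].argmax();print(st[k]);ct=max(cv2.findContours((l==k).astype(np.uint8),0,1)[0],key=len)[:,0]
    W=world(t,ct[:,0],ct[:,1],.01)[:,:2]*1000
    q=W[(W[:,1]>W[:,1].max()-6)&(abs(W[:,0]-590)<48)];f=np.polyfit(q[:,0],q[:,1],1);print("tail slope deg",np.degrees(np.arctan(f[0])),"y at 590",np.polyval(f,590),"x ext",W[:,0].min(),W[:,0].max())
```

```text
14.7333 [0.39041446 0.13925085 0.2303109 ] [ 0.19523482 -0.45972214 -0.23990343]
2
[ 275  143   34   44 1317]
tail slope deg 1.4368567297292854 y at 590 47.41895467733051 x ext 534.1902187841 644.7683227266891
```

View pics/s6.png

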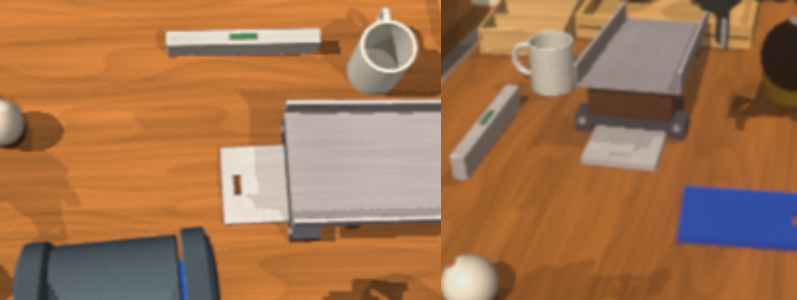

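The gauge lies flat under the bridge between the feet. Its tail edge is at y ≈ 47 mm and square, about 90 mm out of the front face (y ≈ −44 mm). The bystanders in view are unmoved and the hand is clear.

```bash
python3 -c "
from cell import *
print(sign_off())"
```

```text
the job is handed in; nothing more can be done
None
```

The gauge is home under the bridge with its nose pressed square against the stop block, its tail about 90 mm out by camera, the hand clear, and the job handed in at about 15 s.

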